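Load the sample reader, press the caps home and latch the carriage

ROBOT

A 7-joint arm with a two-finger parallel gripper is mounted at the origin on the work surface. World frame = base frame: x ahead of the robot, y to its left, z up, the work surface at z = 0. Lengths are in mm, angles in rad, forces in N, time in s.
With the tool pointing down it reaches from about 400 to 875 mm from the base axis. Payload 4.4 kg.
Tool frame: the origin (TCP) lies at the very end of the fingers, on their centre line; the grasp point (between the pads) lies 19 mm behind it; z points along the fingers, y is the line along which they close (so a half turn about z gives the same grasp; the last joint's range is limited). The gripper opens to 85 mm and grips with 20 to 120 N. Pads are 22 mm wide; open, the fingers measure 114 mm over their backs; the gripper's body (76 mm by 85 mm) begins 54 mm behind the grasp point. The pads swing forward as they close: fully open they stand 13 mm farther back than shut.
Start: joints at [1.217, 0.628, 0.038, 1.517, -0.027, 0.996, -0.02], TCP at [184.526, -623.272, 231.313] pointing down, gripper open.
Joint ranges: [-3.06, 3.06], [-0.37, 2.12], [-1.25, 1.32], [0.18, 2.47], [-1.1, 4.24], [0.23, 1.98], [-2.94, 2.94]. Speed limits (rad/s): [2.57, 2.57, 3.14, 3.14, 3.14, 3.14, 3.14].

INTERFACE

Orientations are given as [roll, pitch, yaw] about the fixed x, y, z axes, in that order (R = Rz(yaw) Ry(pitch) Rx(roll)).
In Python, from cell import status, get_image, ctrl, models gives the robot as it stands.
- The arm moves only by the shell command python3 -m handwheel 'ROWS' [OPENING]. ROWS is JSON, a list of rows, each an object with "delta_pos": the shift along the world's x, y, z in cm, a list of three; "yaw": the turn about the world's z in rad. A call has 1 to 10 rows; each row shifts and turns the commanded pose from where the row before left it; what a row does not reach is not made up. A row lasts 1/12 s, in which the tool goes at most 41.7 mm and 7.16 degrees, less where a joint would pass 70% of its speed; a pose out of reach is approached as far as the arm can. A call is refused whole if a number of a shift passes 4.17 or a number of a turn 0.125, either way. A call with a gripper value outside its range is refused whole. OPENING is the opening, from -1 (shut) to 1 (fully open), set as the call begins (- or left out, the last holds). The fingers move at their own pace and stop on an object; the grip force is fixed at half the most. Time passes only in rows, so rows that do not move let the fingers close. It gives the time, the measured TCP pose, the force, the opening and the grip force at its end, in the units of the state.
- status.read_state(): the state, without advancing time (a new reading comes with each control period).
- get_image(name): name is "scene" or "top" or "wrist"; returns a dict with "color" (480x640x3 uint8, red, green, blue), "z_map" (480x640 float32, mm along the optical axis (not along the pixel's ray), 0 where there is no reading), "fx", "fy", "cx", "cy" (pixels), "k1" (the pictures are not rectified: a ray, as slopes to the right and down, at radius r is drawn at 1 + k1 r^2 times it, then the intrinsics apply), "position" and "rotation" of the camera in the world; the wrist camera has in their place "hand_eye" (4x4, takes a point from camera to tool coordinates, whose origin is the TCP and whose axes are the flange's). Camera axes: x right, y up, looking along -z (the intrinsics and any distortion apply to the point x, -y, -z); pixel columns grow to the right and rows downward; lengths in mm; the calibration is good to about 2 mm. A picture is of the moment at which its call begins: read the wrist's pose just before it.
- ctrl.finish_job(): hands the job in; it is judged then, once.
Trained networks look in a picture, given as the dict that the camera call returned (one of the last four; its "shot" number tells which), for a name from the list of things; names that differ only in an ending like _2 or _b are one class to them, and where a whole thing is asked for, a point or a joint stands for the part that bears it (a point fixed in the world has none). Each returns a list of dicts, best first, with "score" (0 to 1); they miss things now and then, are a little off and sometimes report something else, mostly with a low value. They report only what shows in the picture. A call takes as long as a camera call. They do not tell look-alikes from the thing itself.
- models.boxes_of(picture, name): "rect" ([left, top, right, bottom] in pixels, round what is visible of it).
The state is a dict: "clock": time; "qpos": joint angles; "qd": joint speeds; "tau": joint torques, N m; "eef_pos": TCP position; "tool_rot": TCP orientation; "force": force on the tool from outside, world axes, zero at the start; "torque": the same for the moment, N m; "width": finger opening in mm; "gripper_force": force on a finger pad.
Only numpy, scipy, OpenCV 4.12 (cv2) and the standard library are available. Lean on these libraries where they do the work, as an engineer would, in place of code of your own. Each camera call takes 0.05 s, during which the arm holds its last target. There are 200 camera calls.

TASK

Draw the sample reader's carriage fully out to its loading stop, stand every sample jar on the bench upright in a carriage pocket of its own, and see that every jar's cap is pressed down fully home while the carriage is still out. Then push the carriage in under the hood until its detent clicks, let go, and leave the other things on the bench where they are.

Things in the scene. Friction and masses are not known exactly. Their poses are not given: they have to be found in the camera images.
- carriage (a joint): Sample carriage's slide along the reader's x axis: 0 m = fully out at its loading stop, clear of the hood; 0.100 m = fully in under the hood at its end stop. Sliding friction about 2 N. A sprung detent resists with about 5 N from 0.085 to 0.092 m, then clicks and holds the carriage at 0.097 to 0.100 m.
- reader: Reader, fixed to the bench. Origin on the bench below the pocket row of the fully-out carriage; x points into the hood, z up. Grey base plate x -55 to 150 mm, y +-132 mm, 12 mm thick; clear hood x 70 to 145 mm, inside height to 96 mm, top at 100 mm, clear back, open towards -x; white instrument block behind it to x = 215 mm, 60 mm high.
- tray (a point): Centre of the aluminium carriage's pocket row, at the height of the pocket floors (20 mm above the bench); moves with the carriage, axes as the reader's. The carriage is an open tray 60 mm (x) by 223 mm (y) with four pockets in a row along y, each 54 x 52 mm inside, 55 mm pitch, 3 mm walls rising 20 mm above the floors.
- knob_top (a point): Centre of the top face of the upright black knob at the carriage's front, the handle to pull and push: head 22 mm across and 24 mm high, on a 12 mm stem; top 82 mm above the bench, 68 mm in front (-x) of the pocket row; moves with the carriage.
- pocket1 (a point): Centre of the floor of carriage pocket 1 (of four in a row along the reader's y; 1 at the -y end); moves with the carriage.
- pocket2 (a point): Centre of the floor of carriage pocket 2 (of four in a row along the reader's y; 1 at the -y end); moves with the carriage.
- pocket3 (a point): Centre of the floor of carriage pocket 3 (of four in a row along the reader's y; 1 at the -y end); moves with the carriage.
- pocket4 (a point): Centre of the floor of carriage pocket 4 (of four in a row along the reader's y; 1 at the -y end); moves with the carriage.
- jar1: Loose sample jar 1, amber, 44 mm across, about 0.15 kg, with a white cap also 44 mm across; origin at the centre of its underside, z up along its axis. Amber body 40 mm high, narrower neck (35 mm) above. All jars are alike; in some starts some are absent (None).
- cap1 (a joint): Cap of jar 1, a stiff press-on cap that moves along the jar's axis: 0 m = standing 8 mm proud (cap top 64 mm above the jar's underside, amber neck showing below the cap), 0.008 m = fully home (cap top at 56 mm). Needs about 7 N to move, and stays where it is left.
- cap1_top (a point): Centre of the top face of the cap of jar 1 (cap 15 mm high); moves with the cap.
- jar2: Loose sample jar 2, amber, 44 mm across, about 0.15 kg, with a white cap also 44 mm across; origin at the centre of its underside, z up along its axis. Amber body 40 mm high, narrower neck (35 mm) above. All jars are alike; in some starts some are absent (None).
- cap2 (a joint): Cap of jar 2, a stiff press-on cap that moves along the jar's axis: 0 m = standing 8 mm proud (cap top 64 mm above the jar's underside, amber neck showing below the cap), 0.008 m = fully home (cap top at 56 mm). Needs about 7 N to move, and stays where it is left.
- cap2_top (a point): Centre of the top face of the cap of jar 2 (cap 15 mm high); moves with the cap.
- jar3: Loose sample jar 3, amber, 44 mm across, about 0.15 kg, with a white cap also 44 mm across; origin at the centre of its underside, z up along its axis. Amber body 40 mm high, narrower neck (35 mm) above. All jars are alike; in some starts some are absent (None).
- cap3 (a joint): Cap of jar 3, a stiff press-on cap that moves along the jar's axis: 0 m = standing 8 mm proud (cap top 64 mm above the jar's underside, amber neck showing below the cap), 0.008 m = fully home (cap top at 56 mm). Needs about 7 N to move, and stays where it is left.
- cap3_top (a point): Centre of the top face of the cap of jar 3 (cap 15 mm high); moves with the cap.
- jar4: Loose sample jar 4, amber, 44 mm across, about 0.15 kg, with a white cap also 44 mm across; origin at the centre of its underside, z up along its axis. Amber body 40 mm high, narrower neck (35 mm) above. All jars are alike; in some starts some are absent (None).
- cap4 (a joint): Cap of jar 4, a stiff press-on cap that moves along the jar's axis: 0 m = standing 8 mm proud (cap top 64 mm above the jar's underside, amber neck showing below the cap), 0.008 m = fully home (cap top at 56 mm). Needs about 7 N to move, and stays where it is left.
- cap4_top (a point): Centre of the top face of the cap of jar 4 (cap 15 mm high); moves with the cap.
- tip_box: Bystander: blue pipette-tip box, 85 x 120 mm, 58 mm high; origin at the centre of its underside.
- tape: Bystander: roll of green tape lying flat, 96 mm across, 24 mm high; origin at the centre of its underside.
- wash: Bystander: white bottle with red cap, 64 mm across, 120 mm high; origin at the centre of its underside.
Things that resemble listed ones, but are neither listed nor needed, are in the scene too. Leave any green, red or yellow look-alike of the jar4 alone.

How it is judged:
By the outcome, as a careful person would: the job done as asked, in the order asked, and still so for the second after the job is handed in, with the robot touching nothing.
Of jar1, jar2, jar3, jar4 only 3 to 4 are there at a start; the rules pass over those that are not, and their reading is None.
At some moment in a run one of jar1, jar2, jar3, jar4 may be knocked a few centimetres aside while the robot is not near it.
Once in a run the grip may slacken for a moment while it holds something.
It also fails if it takes over 208 s, if anything falls off the work surface, if the arm or the gripper's body presses on something with over 40 N, if the wrist force passes 120 N, or if a joint passes its speed limit or range.

## Working session

There is one attempt and no reset: what is moved stays moved. The work goes in short steps, Python scripts to look and compute and a shell command to move; the robot and the scene stay as the last step left them, time stands still between calls to the robot, and variables do not carry over. Pictures are saved under pics/ and viewed, at most 14 in all, crops included, and the job is handed in when it is done.

```bash
ls; mkdir -p pics
cat > h.py <<'E'
import numpy as np, cv2
from cell import status, get_image, ctrl, models
from scipy.spatial.transform import Rotation as R
def cloud(p, st=None):
    h,w=p["z_map"].shape
    v,u=np.mgrid[0:h,0:w].astype(float)
    xd=(u-p["cx"])/p["fx"]; yd=(v-p["cy"])/p["fy"]
    x,y=xd.copy(),yd.copy()
    for _ in range(10):
        f=1+p["k1"]*(x*x+y*y); x=xd/f; y=yd/f
    z=p["z_map"].astype(float)
    c=np.stack([x*z,-y*z,-z],-1)
    if "hand_eye" in p:
        H=np.array(p["hand_eye"]); c=c@H[:3,:3].T+H[:3,3]
        r=np.array(st["tool_rot"]); M=R.from_euler('xyz',r).as_matrix() if r.size==3 else r.reshape(3,3)
        c=c@M.T+np.array(st["eef_pos"])
    else:
        r=np.array(p["rotation"]); M=R.from_euler('xyz',r).as_matrix() if r.size==3 else r.reshape(3,3)
        c=c@M.T+np.array(p["position"])
    c[z==0]=np.nan
    return c
def save(p,n): cv2.imwrite("pics/"+n,p["color"][:,:,::-1])
E
python3 - <<'E'
from h import *
s=status.read_state(); print({k:np.round(v,3).tolist() for k,v in s.items()})
for n in("scene","top"):
    p=get_image(n); save(p,n+"0.png"); c=cloud(p); np.save(n+"0.npy",c)
    print(n,p["position"],p["rotation"],p["fx"],p["k1"])
    for k in("jar1","knob_top","tip_box","tape","wash","reader","tray"):
        for d in models.boxes_of(p,k)[:8]:
            l,t,r,b=[int(x) for x in d["rect"]]; u,v=(l+r)//2,(t+b)//2
            print(k,round(d["score"],2),[l,t,r,b],np.round(c[min(v,479),min(u,639)],0),p["color"][min(v,479),min(u,639)])
E
```

```text
pics
{'clock': 0.0, 'qpos': [1.217, 0.629, 0.038, 1.518, -0.027, 0.996, -0.02], 'qd': [0.0, -0.001, -0.001, -0.0, 0.001, -0.001, 0.001], 'tau': [-0.0, -56.339, 1.226, -19.344, 0.011, 0.011, 0.0], 'eef_pos': [184.341, -622.643, 230.386], 'tool_rot': [-3.14, 0.0, 0.288], 'force': [-0.114, -0.155, -0.014], 'torque': [0.042, -0.014, 0.017], 'gripper_force': 0.0, 'width': 85.091}
scene [1123.51824839  637.68838153 1230.71603919] [ 0.65655486 -0.00533017  2.38031381] 522.8615778355512 0.020584650438231687
jar1 0.86 [345, 334, 363, 359] [667. 284.  61.] [163 130  22]
jar1 0.84 [396, 285, 420, 312] [470. 287.  65.] [119  13  12]
jar1 0.79 [405, 308, 426, 338] [513. 346.  65.] [23 82 35]
jar1 0.7 [416, 264, 436, 288] [378. 273.  58.] [103 100  90]
jar1 0.58 [369, 304, 386, 332] [570. 270.  62.] [141 136 123]
jar1 0.49 [283, 160, 298, 185] [ 385. -269.   59.] [63 58 52]
knob_top 0.88 [283, 245, 347, 289] [564.  35.  36.] [85 79 76]
tip_box 0.58 [393, 362, 459, 423] [624. 476.  49.] [126 122 110]
tip_box 0.48 [418, 262, 435, 287] [377. 271.  64.] [140 136 123]
tape 0.67 [184, 170, 216, 198] [ 5
[... 463 characters left out ...]
37  36]
jar1 0.93 [183, 161, 213, 184] [657. 262.  64.] [163 136   0]
jar1 0.89 [422, 288, 446, 304] [ 366. -279.   63.] [145 143 131]
jar1 0.87 [187, 204, 213, 225] [558. 254.  64.] [148 145 131]
jar1 0.65 [185, 287, 210, 306] [372. 257.  64.] [150 149 133]
jar1 0.59 [151, 232, 181, 257] [490. 331.  59.] [ 42 111  58]
knob_top 0.67 [247, 182, 343, 239] [571.  37.  41.] [140 135 128]
tip_box 0.89 [83, 169, 148, 219] [608. 453.  56.] [82 83 71]
tape 0.88 [474, 179, 516, 217] [ 606. -459.    3.] [121 131 135]
wash 0.91 [475, 250, 514, 277] [ 438. -410.   94.] [107 108  96]
reader 0.87 [229, 128, 358, 257] [615.  42.  38.] [68 65 63]
tray 0.58 [244, 183, 341, 238] [575.  45.  17.] [148 143 135]
```

View both.

View pics/scene0.png

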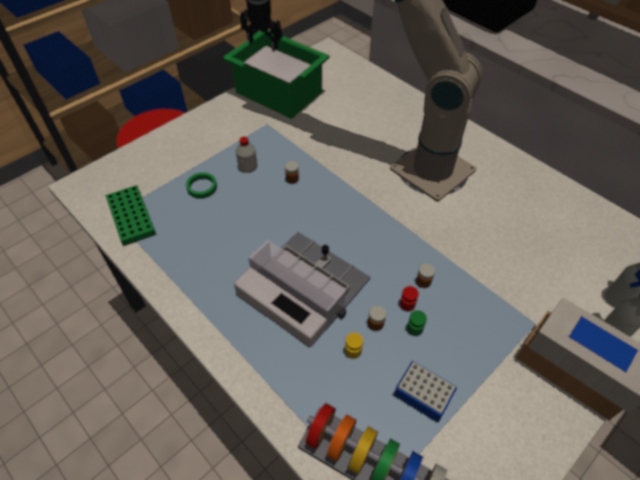

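View pics/top0.png

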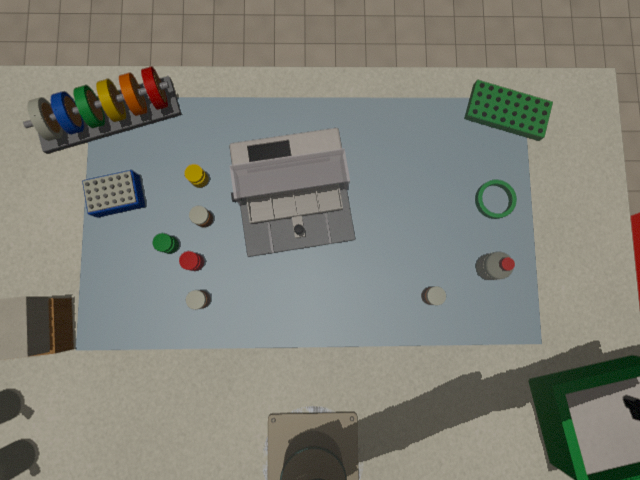

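Run:
```python
from h import *
for n in("top","scene"):
    c=np.load(n+"0.npy"); img=cv2.imread(f"pics/{n}0.png")[:,:,::-1].astype(int)
    X,Y,Z=c[...,0],c[...,1],c[...,2]
    reg=(X>380)&(X<800)&(Y>-160)&(Y<210)
    for lo,hi,nm in((8,16,'plate'),(52,68,'block'),(95,106,'hood'),(74,90,'knob')):
        m=(reg&(Z>lo)&(Z<hi)).astype(np.uint8)
        k,l,st,_=cv2.connectedComponentsWithStats(m)
        for i in range(1,k):
            if st[i,4]<15: continue
            q=l==i; pts=np.stack([X[q],Y[q]],1).astype(np.float32)
            print(n,nm,st[i,4],np.round(Z[q].mean(),1),np.round(np.median(pts,0),1),[np.round(a,1) for a in cv2.minAreaRect(pts)])
    for g in((366,-279),(558,254),(372,257)):
        q=(np.hypot(X-g[0],Y-g[1])<45)&(Z>50)
        for lo,hi in((50,60),(60,70)):
            qq=q&(Z>lo)&(Z<hi)
            if qq.sum()>5:
                print(n,g,lo,qq.sum(),np.round(np.nanmedian(Z[qq]),1),[np.round(a,1) for a in cv2.minEnclosingCircle(np.stack([X[qq],Y[qq]],1).astype(np.float32))])
```

```text
top plate 3297 12.0 [524.6  28.7] [array([555.7,  33.8]), array([145.3, 263.9]), np.float64(8.6)]
top block 2355 60.6 [722.6  59.8] [array([723.4,  59.5]), array([ 55.9, 263.3]), np.float64(8.3)]
top hood 3947 100.1 [645.3  48.7] [array([646.1,  47.7]), array([ 80.2, 264.3]), np.float64(8.7)]
top knob 72 81.4 [521.5  29.2] [array([521.7,  29.4]), array([18.4, 19. ]), np.float64(89.7)]
top (366, -279) 50 29 56.9 [array([ 367.2, -284.3]), np.float64(22.1)]
top (366, -279) 60 277 63.3 [array([ 367.5, -284.2]), np.float64(22.0)]
top (558, 254) 50 68 59.0 [array([558.4, 259.9]), np.float64(21.8)]
top (558, 254) 60 227 62.4 [array([558.5, 260. ]), np.float64(21.9)]
top (372, 257) 50 80 58.9 [array([364.6, 261.4]), np.float64(22.2)]
top (372, 257) 60 230 62.0 [array([364.8, 260.8]), np.float64(21.7)]
scene plate 484 13.0 [524.  -50.3] [array([525.8, -48.4]), array([ 75.3, 116.9]), np.float64(16.7)]
scene plate 748 12.8 [505.5 112.3] [array([533.5,  93.8]), array([122.8, 143.1]), np.float64(8.5)]
scene plate 20 11.8 [753.7  27.3] [array([754.4,  22.3]), array([ 2.1, 48.5]), np.float64(7.0)]

[... 410 characters left out ...]
 [645.3  56.5] [array([644.2,  48.3]), array([ 82.8, 266. ]), np.float64(8.7)]
scene knob 51 81.4 [521.6  32.4] [array([520.7,  28.6]), array([22.2, 20. ]), np.float64(70.1)]
scene knob 304 82.1 [677.7  87.1] [array([678.6,  64.3]), array([ 76.1, 273.9]), np.float64(25.0)]
scene (366, -279) 50 20 56.1 [array([ 370.1, -279.3]), np.float64(20.8)]
scene (366, -279) 60 120 64.2 [array([ 366.3, -283.2]), np.float64(24.6)]
scene (558, 254) 50 43 56.7 [array([556.4, 261.2]), np.float64(23.0)]
scene (558, 254) 60 195 63.5 [array([558., 261.]), np.float64(22.9)]
scene (372, 257) 50 47 55.9 [array([362.6, 262.3]), np.float64(23.3)]
scene (372, 257) 60 158 63.6 [array([363.8, 262.2]), np.float64(23.6)]
```

Run:
```python
import cv2
a=cv2.imread("pics/top0.png")[120:270,220:370]; cv2.imwrite("pics/crop1.png",cv2.resize(a,(600,600),interpolation=cv2.INTER_CUBIC))
```

```text
(no output)
```

View pics/crop1.png

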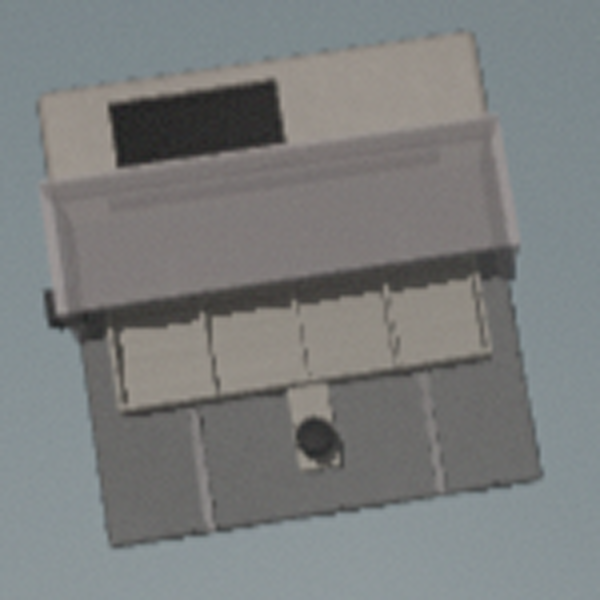

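```bash
python3 -m handwheel '[{"delta_pos":[1.7,3.3,0],"yaw":0.08},{"delta_pos":[1.7,3.3,0],"yaw":0.08},{"delta_pos":[1.7,3.3,0],"yaw":0.08},{"delta_pos":[1.7,3.3,0],"yaw":0.08},{"delta_pos":[1.7,3.3,0],"yaw":0.08},{"delta_pos":[1.7,3.3,0],"yaw":0.08},{"delta_pos":[1.7,3.3,0],"yaw":0.08},{"delta_pos":[1.7,3.3,0],"yaw":0.08},{"delta_pos":[1.7,3.3,0],"yaw":0.08},{"delta_pos":[1.7,3.3,0],"yaw":0.08}]' 1
python3 -m handwheel '[{"delta_pos":[1.7,3.3,0],"yaw":0.08},{"delta_pos":[1.7,3.3,0],"yaw":0.08},{"delta_pos":[1.7,3.3,0],"yaw":0.08},{"delta_pos":[1.7,3.3,0],"yaw":0.08},{"delta_pos":[1.7,3.3,0],"yaw":0.08},{"delta_pos":[1.7,3.3,0],"yaw":0.08},{"delta_pos":[1.7,3.3,0],"yaw":0.08},{"delta_pos":[1.7,3.3,0],"yaw":0.08}]'
python3 -c "
from h import *
print(status.read_state())"
```

```text
clock: 1.63
eef_pos: [355.1, -291.8, 231.7]
tool_rot: [3.141, 0.0, 1.091]
force: [0.7, 0.6, 0.2]
width: 85.2
gripper_force: 0.0
clock: 2.3
eef_pos: [491.2, -27.7, 231.6]
tool_rot: [3.141, 0.0, 1.731]
force: [0.3, 1.0, -0.5]
width: 85.4
gripper_force: 0.0
{'clock': 2.3, 'qpos': array([ 0.30541903,  0.42923122, -0.42772281,  1.93966486,  0.23865154,
        0.82093273, -0.0910916 ]), 'qd': array([-0.694792  ,  0.27314169, -0.25690248, -0.42858272,  0.232358  ,
        0.22928304, -0.06666711]), 'tau': array([ 2.57972158e+00, -4.33564925e+01, -3.43154222e+00, -1.46611664e+01,
       -3.68856154e-01, -1.20784775e-01,  3.10982403e-02]), 'eef_pos': array([491.22466012, -27.69957173, 231.63299214]), 'tool_rot': array([3.14089890e+00, 4.17106720e-04, 1.73142968e+00]), 'force': array([ 0.2763425 ,  1.0044172 , -0.53058013]), 'torque': array([-0.0815215 ,  0.03448162,  0.01151182]), 'gripper_force': 0.0, 'width': 85.4402055724061}
```

```bash
python3 -m handwheel '[{"delta_pos":[1.55,2.85,0],"yaw":-0.01},{"delta_pos":[1.5,2.85,0]},{"delta_pos":[0,0,-3.0]},{"delta_pos":[0,0,-3.0]},{"delta_pos":[0,0,0]},{"delta_pos":[0,0,0]}]' 1
python3 - <<'E'
from h import *
s=status.read_state(); p=get_image("wrist"); save(p,"w1.png"); c=cloud(p,s)
X,Y,Z=c[...,0],c[...,1],c[...,2]
q=(Z>75)&(Z<90)&(np.hypot(X-522,Y-29)<40)
print(q.sum(),np.nanmedian(Z[q]),cv2.minEnclosingCircle(np.stack([X[q],Y[q]],1).astype(np.float32)) if q.sum() else 0,s["eef_pos"],s["tool_rot"])
E
```

```text
630 82.00330137558394 ((522.0005493164062, 30.21128273010254), 11.009820938110352) [491.22466012 -27.69957173 231.63299214] [3.14089890e+00 4.17106720e-04 1.73142968e+00]schema error: expected keys delta_pos, yaw
```

View pics/w1.png

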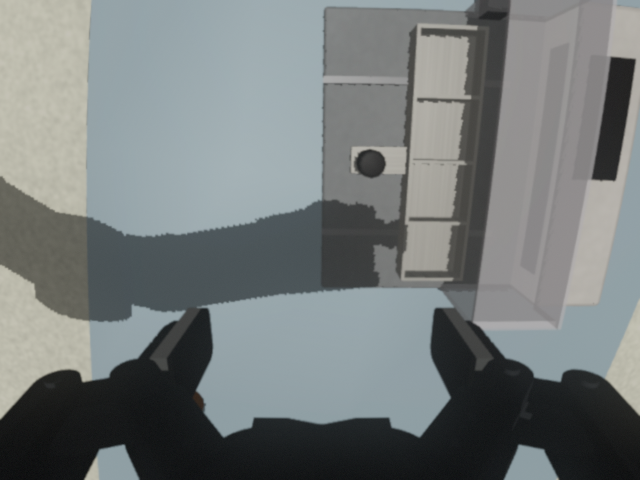

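```bash
python3 -m handwheel '[{"delta_pos":[1.55,2.9,0],"yaw":-0.01},{"delta_pos":[1.5,2.9,0],"yaw":0},{"delta_pos":[0,0,-3.0],"yaw":0},{"delta_pos":[0,0,-3.0],"yaw":0},{"delta_pos":[0,0,-3.0],"yaw":0},{"delta_pos":[0,0,-3.0],"yaw":0},{"delta_pos":[0,0,-3.0],"yaw":0},{"delta_pos":[0,0,-2.7],"yaw":0},{"delta_pos":[0,0,0],"yaw":0},{"delta_pos":[0,0,0],"yaw":0}]' 1
python3 -m handwheel '[{"delta_pos":[0,0,0],"yaw":0},{"delta_pos":[0,0,0],"yaw":0},{"delta_pos":[0,0,0],"yaw":0},{"delta_pos":[0,0,0],"yaw":0},{"delta_pos":[0,0,0],"yaw":0},{"delta_pos":[0,0,0],"yaw":0},{"delta_pos":[0,0,0],"yaw":0},{"delta_pos":[0,0,0],"yaw":0}]' -1
```

```text
clock: 3.18
eef_pos: [520.2, 28.6, 53.7]
tool_rot: [-3.139, 0.0, 1.718]
force: [1.0, 0.1, 0.0]
width: 85.5
gripper_force: 0.0
clock: 3.85
eef_pos: [521.7, 28.7, 55.4]
tool_rot: [3.14, 0.0, 1.718]
force: [-1.2, -0.4, 7.4]
width: 20.3
gripper_force: 58.3
```

```bash
python3 -m handwheel '[{"delta_pos":[-0.99,-0.15,0],"yaw":0},{"delta_pos":[-0.99,-0.15,0],"yaw":0},{"delta_pos":[-0.99,-0.15,0],"yaw":0},{"delta_pos":[-0.99,-0.15,0],"yaw":0},{"delta_pos":[-0.7,-0.1,0],"yaw":0},{"delta_pos":[0,0,0],"yaw":0},{"delta_pos":[0,0,0],"yaw":0}]' 
python3 -m handwheel '[{"delta_pos":[-0.2,-0.03,0],"yaw":0},{"delta_pos":[-0.2,-0.03,0],"yaw":0},{"delta_pos":[0,0,0],"yaw":0}]' 
python3 -m handwheel '[{"delta_pos":[-0.2,-0.03,0],"yaw":0},{"delta_pos":[0,0,0],"yaw":0},{"delta_pos":[0,0,0],"yaw":0}]'
```

```text
clock: 4.43
eef_pos: [474.2, 21.4, 55.3]
tool_rot: [3.141, 0.001, 1.718]
force: [-2.3, -0.3, 10.0]
width: 20.0
gripper_force: 60.5
clock: 4.68
eef_pos: [471.8, 21.1, 55.4]
tool_rot: [3.138, 0.0, 1.718]
force: [0.6, -0.4, 8.0]
width: 20.5
gripper_force: 60.2
clock: 4.93
eef_pos: [471.2, 21.0, 55.4]
tool_rot: [3.136, 0.0, 1.717]
force: [3.6, -0.8, 6.8]
width: 20.6
gripper_force: 60.2
```

```bash
python3 -m handwheel '[{"delta_pos":[-0.3,-0.05,0],"yaw":0},{"delta_pos":[-0.3,-0.05,0],"yaw":0},{"delta_pos":[0,0,0],"yaw":0},{"delta_pos":[0,0,0],"yaw":0}]'
python3 -m handwheel '[{"delta_pos":[0,0,0],"yaw":0},{"delta_pos":[0,0,0],"yaw":0},{"delta_pos":[0,0,0],"yaw":0},{"delta_pos":[0,0,0],"yaw":0},{"delta_pos":[0,0,0],"yaw":0},{"delta_pos":[0,0,3.5],"yaw":0},{"delta_pos":[0,0,3.5],"yaw":0},{"delta_pos":[0,0,3.5],"yaw":0},{"delta_pos":[0,0,3.5],"yaw":0},{"delta_pos":[0,0,0],"yaw":0}]' 1
python3 - <<'E'
from h import *
s=status.read_state()
p=get_image("top"); c=cloud(p)
X,Y,Z=c[...,0],c[...,1],c[...,2]
for g in((366,-284),(558,260),(364,261)):
    q=(np.hypot(X-g[0],Y-g[1])<80)&(Z>55)&(Z<70)&(np.ptp(p["color"].astype(int),axis=-1)<40)
    if q.sum()>5: print(g,q.sum(),cv2.minEnclosingCircle(np.stack([X[q],Y[q]],1).astype(np.float32)))
for t in models.boxes_of(p,"jar1"): print(round(t["score"],2),np.round(t["rect"]))
print(s["eef_pos"])
s=status.read_state(); p=get_image("wrist"); save(p,"w2.png"); c=cloud(p,s)
X,Y,Z=c[...,0],c[...,1],c[...,2]
q=(Z>78)&(Z<86)&(np.hypot(X-472,Y-22)<40)
print(q.sum(),cv2.minEnclosingCircle(np.stack([X[q],Y[q]],1).astype(np.float32)) if q.sum() else 0)
E
```

```text
clock: 5.27
eef_pos: [471.2, 21.1, 55.4]
tool_rot: [3.126, -0.002, 1.717]
force: [15.9, -0.6, -6.3]
width: 20.0
gripper_force: 59.6
clock: 6.1
eef_pos: [465.5, 20.6, 199.7]
tool_rot: [3.132, 0.001, 1.718]
force: [0.5, -0.3, -0.3]
width: 85.3
gripper_force: 0.0
(366, -284) 298 ((367.60205078125, -284.63665771484375), 22.358657836914062)
(558, 260) 286 ((538.4116821289062, 281.3832092285156), 50.96851348876953)
(364, 261) 305 ((364.80474853515625, 261.0831604003906), 21.72134780883789)
0.83 [422. 284. 447. 304.]
0.75 [153. 232. 181. 253.]
0.74 [181. 251. 205. 271.]
0.71 [182. 163. 213. 188.]
0.66 [183. 289. 210. 309.]
0.61 [187. 204. 211. 229.]
0.59 [186. 292. 204. 309.]
[465.49837627  20.55935346 199.65637025]
690 ((471.7269287109375, 23.220600128173828), 10.815807342529297)
```

```bash
python3 -m handwheel '[{"delta_pos":[-1.22,-3.8,0],"yaw":0},{"delta_pos":[-1.22,-3.8,0],"yaw":0},{"delta_pos":[-1.22,-3.8,0],"yaw":0},{"delta_pos":[-1.22,-3.8,0],"yaw":0},{"delta_pos":[-1.22,-3.8,0],"yaw":0},{"delta_pos":[-1.22,-3.8,0],"yaw":0},{"delta_pos":[-1.22,-3.8,0],"yaw":0},{"delta_pos":[-1.22,-3.8,0],"yaw":0},{"delta_pos":[0,0,0],"yaw":0},{"delta_pos":[0,0,0],"yaw":0}]' 1
python3 - <<'E'
from h import *
s=status.read_state(); print(s["eef_pos"],s["tool_rot"])
p=get_image("wrist"); save(p,"w3.png"); c=cloud(p,s)
X,Y,Z=c[...,0],c[...,1],c[...,2]
q=(Z>55)&(Z<72)&(np.hypot(X-367,Y+284)<50)
print(q.sum(),cv2.minEnclosingCircle(np.stack([X[q],Y[q]],1).astype(np.float32)) if q.sum() else 0)
E
```

```text
clock: 7.08
eef_pos: [362.3, -285.8, 192.4]
tool_rot: [-3.138, -0.003, 1.712]
force: [0.7, 0.3, -0.5]
width: 85.4
gripper_force: 0.0
[ 362.32898671 -285.77665976  192.41914905] [-3.13839093e+00 -2.64436532e-03  1.71166752e+00]
2593 ((368.27410888671875, -282.793212890625), 21.99513053894043)
```

```bash
python3 -m handwheel '[{"delta_pos":[0.55,0.22,-2.0],"yaw":0.008},{"delta_pos":[0,0,-3.0],"yaw":0},{"delta_pos":[0,0,-3.0],"yaw":0},{"delta_pos":[0,0,-3.0],"yaw":0},{"delta_pos":[0,0,-3.0],"yaw":0},{"delta_pos":[0,0,-3.0],"yaw":0},{"delta_pos":[0,0,0],"yaw":0},{"delta_pos":[0,0,0],"yaw":0}]' 1
python3 -m handwheel '[{"delta_pos":[0,0,0],"yaw":0},{"delta_pos":[0,0,0],"yaw":0},{"delta_pos":[0,0,0],"yaw":0},{"delta_pos":[0,0,0],"yaw":0},{"delta_pos":[0,0,0],"yaw":0},{"delta_pos":[0,0,0],"yaw":0},{"delta_pos":[0,0,0],"yaw":0},{"delta_pos":[0,0,0],"yaw":0}]' -1
python3 -m handwheel '[{"delta_pos":[0,0,1.5],"yaw":0},{"delta_pos":[0,0,3.0],"yaw":0},{"delta_pos":[0,0,3.5],"yaw":0},{"delta_pos":[0,0,3],"yaw":0},{"delta_pos":[0,0,0],"yaw":0},{"delta_pos":[0,0,0],"yaw":0}]'
python3 - <<'E'
from h import *
s=status.read_state(); print(s["eef_pos"],s["tool_rot"])
p=get_image("wrist"); save(p,"w4.png")
E
```

```text
clock: 7.8
eef_pos: [369.7, -279.2, 23.1]
tool_rot: [-3.138, -0.004, 1.73]
force: [0.7, 0.5, -0.1]
width: 85.0
gripper_force: 0.0
clock: 8.47
eef_pos: [370.9, -282.6, 25.9]
tool_rot: [3.14, 0.002, 1.725]
force: [-1.2, 1.1, 7.8]
width: 42.6
gripper_force: 59.7
clock: 8.97
eef_pos: [371.1, -283.2, 136.5]
tool_rot: [3.138, 0.004, 1.725]
force: [-0.8, 1.2, -1.7]
width: 42.6
gripper_force: 61.2
[ 371.14384087 -283.15191697  136.47189582] [3.13811894 0.0038608  1.72458115]
```

View pics/w4.png

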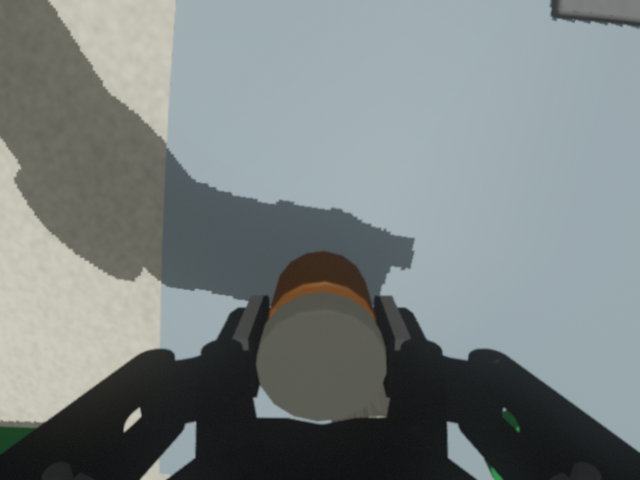

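```bash
python3 -m handwheel '[{"delta_pos":[2.25,2.92,0],"yaw":0},{"delta_pos":[2.25,2.92,0],"yaw":0},{"delta_pos":[2.25,2.92,0],"yaw":0},{"delta_pos":[2.25,2.92,0],"yaw":0},{"delta_pos":[2.25,2.92,0],"yaw":0},{"delta_pos":[2.25,2.92,0],"yaw":0},{"delta_pos":[2.25,2.92,0],"yaw":0},{"delta_pos":[2.25,2.92,0],"yaw":0},{"delta_pos":[0,0,0],"yaw":0},{"delta_pos":[0,0,0],"yaw":0}]'
python3 - <<'E'
from h import *
s=status.read_state(); print(s["eef_pos"],s["tool_rot"])
p=get_image("wrist"); save(p,"w5.png"); c=cloud(p,s)
np.save("w5.npy",c)
# rim of tray z~40
X,Y,Z=c[...,0],c[...,1],c[...,2]
dx,dy=X-538.9,Y-32.2; a=.151; rx=dx*np.cos(a)+dy*np.sin(a); ry=-dx*np.sin(a)+dy*np.cos(a)
q=(Z>37)&(Z<43)&(abs(rx)<45)
print(q.sum(),np.percentile(rx[q],[1,5,95,99]),np.percentile(ry[q],[1,99]))
f=(Z>17)&(Z<23)&(abs(rx)<45)
print(f.sum(),np.percentile(rx[f],[1,5,95,99]),np.histogram(ry[f],bins=np.arange(-120,121,5))[0])
h=q&(abs(rx)<22); print(np.histogram(ry[h],bins=np.arange(-120,121,3)))
E
```

```text
clock: 9.85
eef_pos: [550.5, -45.3, 132.8]
tool_rot: [-3.14, -0.002, 1.731]
force: [-0.9, -0.7, -2.1]
width: 42.6
gripper_force: 61.3
[550.45388714 -45.28834675 132.75184751] [-3.14000836e+00 -1.62951054e-03  1.73089165e+00]
4624 [-29.90685756 -29.4486007   29.53730286  30.05862977] [-93.3206679   68.33916327]
19119 [-26.91389322 -24.91746137  25.05232208  27.18462718] [  0   0   0   0  15  96 239 496 519 555 596 552  17 349 579 588 582 622
 587 634 616 619 655 571 255 671 675 684 683 716 715 725 730 734 683   0
 406 838 845 272   0   0   0   0   0   0   0   0]
(array([  0,   0,   0,   0,   0,   0,   0,   0,   0,   0,   0,   0,   0,
         0,   0,   0,   0,   0,   0,   0,   0, 186, 209,   0,   0,   0,
         0,   0,   0,   0,   0,   0,   0,   0,   0,   0,   0,   0,   0,
       110, 296,   0,   0,   0,   0,   0,   0,   0,   0,   0,   0,   0,
         0,   0,   0,   0,   0,  37, 473,   2,   0,   0,   0,   0,   0,
         0,   0,   0,   0,   0,   0,   0,   0,   0,   0,   0,   0,   0,
         0,   0]), array([-120, -117, -114, -111, -108, -105, -102,  -99,  -96,  -93,  -90,
        -87,  -84,  -81,  -78,  -75,  -72,  -69,  -66,  -63,  -60,  -57,
        -54,  -51,  -48,  -45,  -42,  -39,  -36,  -33,  -30,  -27,  -24,
        -21,  -18,  -15,  -12,   -9,   -6,   -3,    0,    3,    6,    9,
         12,   15,   18,   21,   24,   27,   30,   33,   36,   39,   42,
         45,   48,   51,   54,   57,   60,   63,   66,   69,   72,   75,
         78,   81,   84,   87,   90,   93,   96,   99,  102,  105,  108,
        111,  114,  117,  120]))
```

```bash
python3 - <<'E'
from h import *
c=np.load("w5.npy"); X,Y,Z=c[...,0],c[...,1],c[...,2]
img=cv2.imread("pics/w5.png").astype(int)
q=(Z>160)&(Z<180)&(img.sum(-1)>200)&(np.hypot(X-550,Y+45)<40)
print(q.sum(),np.percentile(Z[q],[5,50,95]),cv2.minEnclosingCircle(np.stack([X[q],Y[q]],1).astype(np.float32)))
E
python3 -m handwheel '[{"delta_pos":[0.05,-0.3,0],"yaw":-0.008},{"delta_pos":[0,0,0],"yaw":0},{"delta_pos":[0,0,0],"yaw":0}]'
```

```text
13643 [163.9225195  169.84943835 170.94141882] ((548.8953247070312, -37.584327697753906), 39.16703414916992)
clock: 10.15
eef_pos: [550.0, -53.2, 133.9]
tool_rot: [-3.14, 0.001, 1.715]
force: [0.1, -0.0, -1.6]
width: 42.8
gripper_force: 61.3
```

```bash
python3 -m handwheel '[{"delta_pos":[0.1,0.4,-2.5],"yaw":0.005},{"delta_pos":[0,0,-2.0],"yaw":0},{"delta_pos":[0,0,-0.5],"yaw":0},{"delta_pos":[0,0,0],"yaw":0},{"delta_pos":[0,0,0],"yaw":0},{"delta_pos":[0,0,0],"yaw":0},{"delta_pos":[0,0,0],"yaw":0}]'
python3 - <<'E'
from h import *
s=status.read_state(); print(s["eef_pos"],s["tool_rot"])
p=get_image("wrist"); save(p,"w6.png"); c=cloud(p,s)
X,Y,Z=c[...,0],c[...,1],c[...,2]; img=p["color"].astype(int); e=s["eef_pos"]
q=(Z>e[2]+34)&(Z<e[2]+42)&(img.sum(-1)>200)&(np.hypot(X-e[0],Y-e[1])<32)
print(q.sum(),cv2.minEnclosingCircle(np.stack([X[q],Y[q]],1).astype(np.float32)))
E
```

```text
clock: 10.73
eef_pos: [552.7, -47.6, 85.5]
tool_rot: [3.139, 0.0, 1.722]
force: [-0.1, -0.5, -1.1]
width: 43.0
gripper_force: 61.3
[552.66421966 -47.59673342  85.46196445] [3.13948081e+00 4.00392439e-04 1.72233074e+00]
12395 ((552.2771606445312, -42.09142303466797), 28.590612411499023)
```

View pics/w6.png

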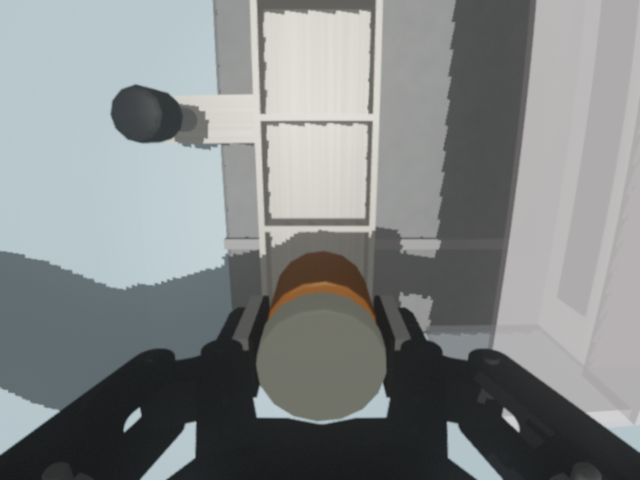

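```bash
cat >> h.py <<'E'
O=np.array([538.9,32.7]); A=.151
def rd(x,y):
    dx,dy=x-O[0],y-O[1]; return dx*np.cos(A)+dy*np.sin(A),-dx*np.sin(A)+dy*np.cos(A)
def held(p,s,top=38.):
    """cap top circle in world (largest flat component near TCP)"""
    c=cloud(p,s); e=s["eef_pos"]; h=e[2]+top
    X,Y,Z=c[...,0],c[...,1],c[...,2]
    m=((abs(Z-h)<3)&(np.hypot(X-e[0],Y-e[1])<35)&(p["color"].astype(int).sum(-1)>200)).astype(np.uint8)
    m=cv2.morphologyEx(m,cv2.MORPH_OPEN,np.ones((9,9),np.uint8))
    k,l,st,_=cv2.connectedComponentsWithStats(m); i=1+np.argmax(st[1:,4]); q=l==i
    (x,y),r=cv2.minEnclosingCircle(np.stack([X[q],Y[q]],1).astype(np.float32))
    print("cap",np.round([x,y,r,np.median(Z[q])],1),"reader",np.round(rd(x,y),1),"tcp",np.round(e,1),"tcp reader",np.round(rd(e[0],e[1]),1),"w",round(s["width"],1))
E
python3 - <<'E'
from h import *
s=status.read_state(); p=get_image("wrist"); held(p,s)
E
```

```text
cap [553.2 -48.3  22.3 122.6] reader [  2.  -82.2] tcp [552.6 -47.6  85.4] tcp reader [  1.4 -81.4] w 42.9
```

```bash
python3 -m handwheel '[{"delta_pos":[-0.17,-0.03,-1.5],"yaw":0},{"delta_pos":[0,0,-1.5],"yaw":0},{"delta_pos":[0,0,-0.5],"yaw":0},{"delta_pos":[0,0,0],"yaw":0},{"delta_pos":[0,0,-0.3],"yaw":0},{"delta_pos":[0,0,0],"yaw":0},{"delta_pos":[0,0,0],"yaw":0},{"delta_pos":[0,0,0],"yaw":0}]'
python3 - <<'E'
from h import *
s=status.read_state(); p=get_image("wrist"); held(p,s)
E
```

```text
clock: 11.5
eef_pos: [550.6, -47.7, 46.9]
tool_rot: [3.141, 0.0, 1.723]
force: [-0.3, 0.4, -1.4]
width: 42.5
gripper_force: 61.4
cap [551.2 -48.2  22.3  84.1] reader [ -0.  -81.8] tcp [550.6 -47.7  46.9] tcp reader [ -0.6 -81.2] w 42.5
```

```bash
python3 -m handwheel '[{"delta_pos":[0,0,0],"yaw":0},{"delta_pos":[0,0,0],"yaw":0},{"delta_pos":[0,0,0],"yaw":0},{"delta_pos":[0,0,0],"yaw":0},{"delta_pos":[0,0,3.5],"yaw":0},{"delta_pos":[0,0,3.5],"yaw":0},{"delta_pos":[0,0,0],"yaw":0},{"delta_pos":[0,0,0],"yaw":0}]' 0.4
python3 -m handwheel '[{"delta_pos":[0,0,0],"yaw":0},{"delta_pos":[0,0,0],"yaw":0},{"delta_pos":[0,0,0],"yaw":0},{"delta_pos":[0,0,0],"yaw":0},{"delta_pos":[0,0,0],"yaw":0},{"delta_pos":[0,0,0],"yaw":0},{"delta_pos":[0,0,-2.0],"yaw":0},{"delta_pos":[0,0,-1.0],"yaw":0},{"delta_pos":[0,0,0],"yaw":0},{"delta_pos":[0,0,0],"yaw":0}]' -1
python3 -m handwheel '[{"delta_pos":[0,0,-0.4],"yaw":0},{"delta_pos":[0,0,-0.4],"yaw":0},{"delta_pos":[0,0,0],"yaw":0},{"delta_pos":[0,0,0],"yaw":0}]'
```

```text
clock: 12.22
eef_pos: [551.8, -47.7, 118.3]
tool_rot: [3.137, 0.001, 1.723]
force: [0.3, -0.3, -0.4]
width: 59.7
gripper_force: 0.0
clock: 13.05
eef_pos: [549.4, -47.5, 85.7]
tool_rot: [-3.14, -0.0, 1.723]
force: [0.9, 0.1, -0.2]
width: 0.1
gripper_force: 0.0
clock: 13.38
eef_pos: [550.6, -47.6, 78.7]
tool_rot: [3.141, 0.0, 1.723]
force: [0.4, -0.1, 0.5]
width: 0.3
gripper_force: 0.2
```

```bash
python3 -m handwheel '[{"delta_pos":[0,0,-0.3],"yaw":0},{"delta_pos":[0,0,0],"yaw":0},{"delta_pos":[0,0,0],"yaw":0}]'
python3 - <<'E'
from h import *
s=status.read_state(); p=get_image("wrist"); save(p,"w7.png"); c=cloud(p,s)
X,Y,Z=c[...,0],c[...,1],c[...,2]; rx,ry=rd(X,Y)
q=(np.hypot(rx,ry+82)<23)&(Z>60)&(Z<100); print(q.sum(), np.histogram(Z[q],bins=range(60,100,2)))
E
```

```text
clock: 13.63
eef_pos: [550.7, -47.7, 76.0]
tool_rot: [3.14, 0.0, 1.723]
force: [-0.9, 0.4, 5.9]
width: -0.0
gripper_force: 2.4
5532 (array([  37,   49,  128,  122,  135,  126,  169, 1756, 1475,   20,   60,
        119,  132,  153,  154,  167,  191,  164,  207]), array([60, 62, 64, 66, 68, 70, 72, 74, 76, 78, 80, 82, 84, 86, 88, 90, 92,
       94, 96, 98]))
```

View pics/w7.png

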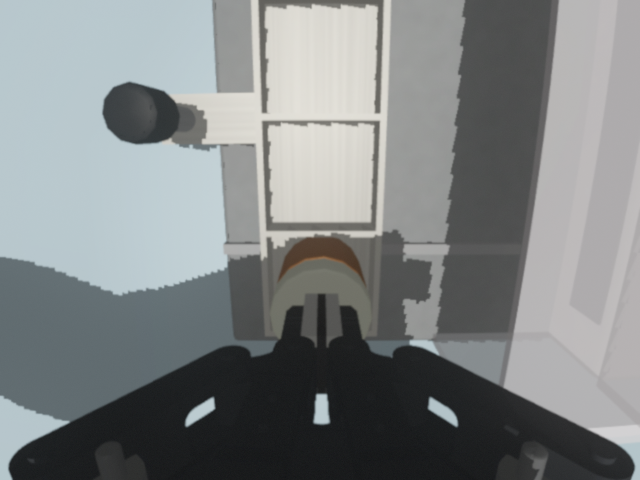

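```bash
python3 -m handwheel '[{"delta_pos":[0,0,-0.3],"yaw":0},{"delta_pos":[0,0,-0.3],"yaw":0},{"delta_pos":[0,0,0],"yaw":0},{"delta_pos":[0,0,0],"yaw":0}]'; python3 -m handwheel '[{"delta_pos":[0,0,-0.3],"yaw":0},{"delta_pos":[0,0,-0.3],"yaw":0},{"delta_pos":[0,0,0],"yaw":0},{"delta_pos":[0,0,0],"yaw":0}]'
```

```text
clock: 14.02
eef_pos: [557.6, -46.6, 75.5]
tool_rot: [3.125, 0.002, 1.723]
force: [0.0, 0.9, 38.0]
width: 0.1
gripper_force: 19.0
clock: 14.35
eef_pos: [564.6, -45.6, 75.0]
tool_rot: [3.11, 0.004, 1.724]
force: [0.4, 1.4, 68.9]
width: -0.0
gripper_force: 34.9
```

```bash
python3 -m handwheel '[{"delta_pos":[0,0,2],"yaw":0},{"delta_pos":[0,0,3.5],"yaw":0},{"delta_pos":[0,0,4],"yaw":0},{"delta_pos":[0,0,0],"yaw":0},{"delta_pos":[0,0,0],"yaw":0},{"delta_pos":[0,0,0],"yaw":0},{"delta_pos":[0,0,0],"yaw":0}]' 1
cat >> h.py <<'E'
def caps(p,s=None,zr=(50,90),img=None):
    c=cloud(p,s); X,Y,Z=c[...,0],c[...,1],c[...,2]; col=p["color"].astype(int)
    m=((Z>zr[0])&(Z<zr[1])&(np.ptp(col,axis=-1)<40)&(col.sum(-1)>200)).astype(np.uint8)
    k,l,st,_=cv2.connectedComponentsWithStats(m)
    for i in range(1,k):
        if st[i,4]<60: continue
        q=l==i; z=np.percentile(Z[q],80); q&=abs(Z-z)<3
        if q.sum()<20: continue
        (x,y),r=cv2.minEnclosingCircle(np.stack([X[q],Y[q]],1).astype(np.float32))
        if 17<r<29: print("cap",np.round([x,y,r,np.median(Z[q])],1),"reader",np.round(rd(x,y),1))
E
python3 - <<'E'
from h import *
s=status.read_state(); print(s["eef_pos"]); p=get_image("wrist"); caps(p,s); save(p,"w8.png"); print('top'); p=get_image("top"); caps(p); print('scene'); p=get_image("scene"); caps(p)
E
```

```text
clock: 14.93
eef_pos: [549.0, -47.9, 157.0]
tool_rot: [-3.139, -0.0, 1.723]
force: [-0.3, 0.4, -1.0]
width: 83.2
gripper_force: 0.0
[548.99840426 -47.91252497 156.99833778]
cap [562.5 -46.   21.9  76. ] reader [ 11.5 -81.3]
top
cap [558.  259.4  21.9  62.2] reader [ 53.  221.2]
cap [ 435.1 -429.6   28.4   83.9] reader [-172.2 -441.5]
cap [364.8 261.2  21.7  61.8] reader [-137.7  252.1]
scene
cap [ 436.9 -421.5   28.5   85.1] reader [-169.2 -433.7]
cap [364.4 262.9  23.1  63.8] reader [-137.9  253.8]
cap [557.8 260.3  22.7  63.9] reader [ 52.9 222.2]
```

```bash
cat >> h.py <<'E'
def tray(p,s=None):
    c=cloud(p,s); X,Y,Z=c[...,0],c[...,1],c[...,2]; rx,ry=rd(X,Y)
    q=(Z>38)&(Z<42)&(rx>-45)&(rx<65)&(abs(ry)<113)
    print("rim rx",np.round(np.percentile(rx[q],[2,98]),1))
    q=(Z>78)&(Z<85)&(rx>-90)&(rx<-30)&(abs(ry)<25)
    if q.sum()>20:
        (x,y),r=cv2.minEnclosingCircle(np.stack([X[q],Y[q]],1).astype(np.float32)); print("knob",np.round([x,y,r],1),"reader",np.round(rd(x,y),1))
E
python3 - <<'E'
from h import *
s=status.read_state(); p=get_image("wrist"); tray(p,s); p=get_image("top"); tray(p)
E
```

```text
rim rx [-16.6  43. ]
knob [484.8  24.6  10.9] reader [-54.7   0.1]
rim rx [-17.4  42.6]
knob [484.3  22.8  10.6] reader [-55.5  -1.6]
```

```bash
python3 -m handwheel '[{"delta_pos":[-2.15,2.4,0],"yaw":0},{"delta_pos":[-2.15,2.4,0],"yaw":0},{"delta_pos":[-2.15,2.4,0],"yaw":0},{"delta_pos":[0,0,0],"yaw":0},{"delta_pos":[0,0,-3.5],"yaw":0},{"delta_pos":[0,0,-3.5],"yaw":0},{"delta_pos":[0,0,-3],"yaw":0},{"delta_pos":[0,0,0],"yaw":0},{"delta_pos":[0,0,0],"yaw":0}]' 1
python3 -m handwheel '[{"delta_pos":[0,0,0],"yaw":0},{"delta_pos":[0,0,0],"yaw":0},{"delta_pos":[0,0,0],"yaw":0},{"delta_pos":[0,0,0],"yaw":0},{"delta_pos":[0,0,0],"yaw":0},{"delta_pos":[0,0,0],"yaw":0},{"delta_pos":[0,0,0],"yaw":0}]' -1
python3 -m handwheel '[{"delta_pos":[-0.6,-0.09,0],"yaw":0},{"delta_pos":[-0.6,-0.09,0],"yaw":0},{"delta_pos":[-0.3,-0.04,0],"yaw":0},{"delta_pos":[-0.3,-0.04,0],"yaw":0},{"delta_pos":[0,0,0],"yaw":0},{"delta_pos":[0,0,0],"yaw":0}]'
```

```text
clock: 15.93
eef_pos: [484.5, 24.4, 57.3]
tool_rot: [-3.138, -0.0, 1.724]
force: [0.4, -0.1, 0.1]
width: 85.5
gripper_force: 0.0
clock: 16.52
eef_pos: [485.9, 24.1, 59.3]
tool_rot: [3.141, 0.001, 1.722]
force: [-0.8, -0.3, 8.6]
width: 20.0
gripper_force: 58.3
clock: 17.02
eef_pos: [471.0, 21.9, 59.4]
tool_rot: [3.134, -0.0, 1.722]
force: [5.4, -1.4, 3.2]
width: 20.3
gripper_force: 59.5
```

```bash
python3 -m handwheel '[{"delta_pos":[-0.3,-0.04,0],"yaw":0},{"delta_pos":[0,0,0],"yaw":0},{"delta_pos":[0,0,0],"yaw":0}]'
python3 -m handwheel '[{"delta_pos":[0,0,0],"yaw":0},{"delta_pos":[0,0,0],"yaw":0},{"delta_pos":[0,0,0],"yaw":0},{"delta_pos":[0,0,0],"yaw":0},{"delta_pos":[0,0,3.0],"yaw":0},{"delta_pos":[0,0,3.5],"yaw":0},{"delta_pos":[0,0,3.5],"yaw":0},{"delta_pos":[0,0,3],"yaw":0}]' 0.5
python3 -m handwheel '[{"delta_pos":[-1.48,3.4,0],"yaw":0},{"delta_pos":[-1.48,3.4,0],"yaw":0},{"delta_pos":[-1.48,3.4,0],"yaw":0},{"delta_pos":[-1.48,3.4,0],"yaw":0},{"delta_pos":[-1.48,3.4,0],"yaw":0},{"delta_pos":[-1.48,3.4,0],"yaw":0},{"delta_pos":[-1.48,3.4,0],"yaw":0},{"delta_pos":[0,0,0],"yaw":0},{"delta_pos":[0,0,0],"yaw":0},{"delta_pos":[0,0,0],"yaw":0}]'
python3 - <<'E'
from h import *
s=status.read_state(); print(s["eef_pos"],s["tool_rot"],s["width"]); p=get_image("wrist"); caps(p,s); print('top'); p=get_image("top"); caps(p);tray(p)
E
```

```text
clock: 17.27
eef_pos: [471.0, 21.9, 59.4]
tool_rot: [3.129, -0.001, 1.722]
force: [11.6, -2.0, -3.1]
width: 19.8
gripper_force: 59.5
clock: 17.93
eef_pos: [463.8, 21.5, 190.0]
tool_rot: [-3.141, -0.0, 1.723]
force: [1.2, -0.6, -0.2]
width: 64.1
gripper_force: 0.0
clock: 18.77
eef_pos: [360.5, 258.5, 188.0]
tool_rot: [-3.141, 0.001, 1.724]
force: [0.3, 0.0, -0.2]
width: 64.1
gripper_force: 0.0
[360.4611389  258.52393419 188.0207729 ] [-3.14050331e+00  1.37496734e-03  1.72353760e+00] 64.06134868986105
cap [364.9 264.1  21.9  61.8] reader [-137.2  254.9]
cap [558.4 261.1  22.7  62.2] reader [ 53.6 222.9]
top
cap [558.2 259.4  21.6  62.3] reader [ 53.2 221.2]
cap [548.6 -49.8  21.6  76.4] reader [ -2.8 -83.1]
cap [ 434.6 -428.9   27.4   85.5] reader [-172.6 -440.7]
cap [365.1 261.4  21.5  62.2] reader [-137.4  252.2]
rim rx [-30.6  29.3]
knob [470.7  21.4  10.5] reader [-69.1  -0.9]
```

```bash
python3 -m handwheel '[{"delta_pos":[0.45,0.43,-2.0],"yaw":0},{"delta_pos":[0,0,-3.0],"yaw":0},{"delta_pos":[0,0,-3.0],"yaw":0},{"delta_pos":[0,0,-3.0],"yaw":0},{"delta_pos":[0,0,-3.0],"yaw":0},{"delta_pos":[0,0,-2.5],"yaw":0},{"delta_pos":[0,0,0],"yaw":0},{"delta_pos":[0,0,0],"yaw":0},{"delta_pos":[0,0,0],"yaw":0}]'
python3 -m handwheel '[{"delta_pos":[0,0,0],"yaw":0},{"delta_pos":[0,0,0],"yaw":0},{"delta_pos":[0,0,0],"yaw":0},{"delta_pos":[0,0,0],"yaw":0},{"delta_pos":[0,0,0],"yaw":0},{"delta_pos":[0,0,0],"yaw":0},{"delta_pos":[0,0,0],"yaw":0}]' -1
python3 -m handwheel '[{"delta_pos":[0,0,1.5],"yaw":0},{"delta_pos":[0,0,3.0],"yaw":0},{"delta_pos":[0,0,3.5],"yaw":0},{"delta_pos":[0,0,3],"yaw":0},{"delta_pos":[0,0,0],"yaw":0},{"delta_pos":[0,0,0],"yaw":0},{"delta_pos":[0,0,0],"yaw":0}]'
python3 - <<'E'
from h import *
s=status.read_state(); p=get_image("wrist"); held(p,s,36); save(p,"w9.png")
E
```

```text
clock: 19.62
eef_pos: [366.6, 264.0, 24.2]
tool_rot: [3.14, -0.002, 1.721]
force: [0.4, 0.6, 0.9]
width: 63.9
gripper_force: 0.0
clock: 20.2
eef_pos: [366.6, 264.3, 25.0]
tool_rot: [3.138, -0.002, 1.722]
force: [-0.6, -1.0, 6.3]
width: 42.8
gripper_force: 60.0
clock: 20.78
eef_pos: [365.7, 263.1, 133.6]
tool_rot: [3.141, -0.0, 1.722]
force: [0.2, 0.4, -2.9]
width: 42.6
gripper_force: 61.4
cap [366.3 262.7  22.5 170.3] reader [-136.   253.4] tcp [365.7 263.1 133.6] tcp reader [-136.6  253.8] w 42.6
```

```bash
python3 -m handwheel '[{"delta_pos":[2.41,-2.9,0],"yaw":0},{"delta_pos":[2.41,-2.9,0],"yaw":0},{"delta_pos":[2.41,-2.9,0],"yaw":0},{"delta_pos":[2.41,-2.9,0],"yaw":0},{"delta_pos":[2.41,-2.9,0],"yaw":0},{"delta_pos":[2.41,-2.9,0],"yaw":0},{"delta_pos":[2.41,-2.9,0],"yaw":0},{"delta_pos":[0,0,-2],"yaw":0},{"delta_pos":[0,0,-2.5],"yaw":0},{"delta_pos":[0,0,0],"yaw":0}]'
python3 -m handwheel '[{"delta_pos":[0,0,0],"yaw":0},{"delta_pos":[0,0,0],"yaw":0},{"delta_pos":[0,0,0],"yaw":0}]'
python3 - <<'E'
from h import *
s=status.read_state(); p=get_image("wrist"); held(p,s,36.7); tray(p,s); save(p,"w10.png")
E
```

```text
clock: 21.67
eef_pos: [530.6, 58.8, 83.4]
tool_rot: [-3.132, 0.0, 1.721]
force: [-1.4, 0.2, -1.3]
width: 42.5
gripper_force: 61.6
clock: 21.92
eef_pos: [534.6, 61.6, 89.1]
tool_rot: [3.14, -0.0, 1.724]
force: [0.3, -0.0, -0.9]
width: 42.8
gripper_force: 61.6
cap [534.8  61.5  22.2 125.8] reader [ 0.3 29.1] tcp [534.6  61.6  89.1] tcp reader [ 0.1 29.2] w 42.8
rim rx [-29.9  29.7]
knob [471.8  27.8   9.6] reader [-67.1   5.2]
```

```bash
python3 -m handwheel '[{"delta_pos":[0,-0.17,-1.8],"yaw":0},{"delta_pos":[0,0,-1.5],"yaw":0},{"delta_pos":[0,0,-0.7],"yaw":0},{"delta_pos":[0,0,0],"yaw":0},{"delta_pos":[0,0,-0.3],"yaw":0},{"delta_pos":[0,0,0],"yaw":0},{"delta_pos":[0,0,0],"yaw":0},{"delta_pos":[0,0,0],"yaw":0}]'
python3 - <<'E'
from h import *
s=status.read_state(); p=get_image("wrist"); held(p,s,36.7); tray(p,s); save(p,"w11.png")
E
```

```text
clock: 22.63
eef_pos: [534.7, 59.0, 46.0]
tool_rot: [3.14, -0.0, 1.723]
force: [-0.8, -0.9, -2.4]
width: 42.7
gripper_force: 61.6
cap [535.2  59.1  22.2  82.6] reader [ 0.3 26.6] tcp [534.7  59.   46. ] tcp reader [-0.2 26.7] w 42.7
rim rx [-29.9  29.5]
knob [472.2  25.    6.8] reader [-67.1   2.4]
```

View pics/w11.png

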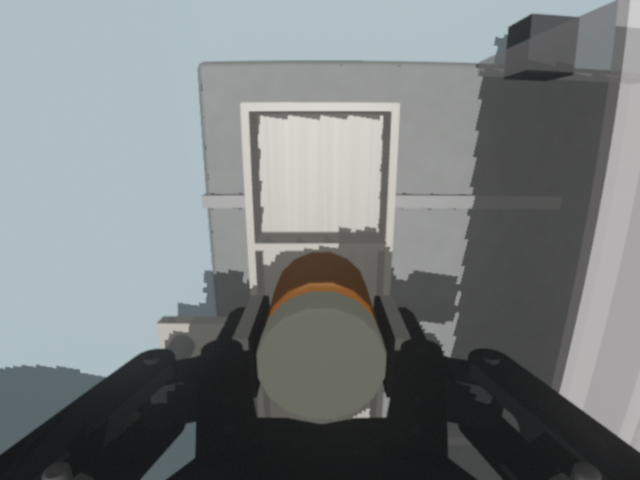

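```bash
python3 -m handwheel '[{"delta_pos":[0,0,0],"yaw":0},{"delta_pos":[0,0,0],"yaw":0},{"delta_pos":[0,0,0],"yaw":0},{"delta_pos":[0,0,0],"yaw":0},{"delta_pos":[0,0,3.5],"yaw":0},{"delta_pos":[0,0,3.5],"yaw":0},{"delta_pos":[0,0,0],"yaw":0},{"delta_pos":[0,0,0],"yaw":0}]' 0.4
python3 -m handwheel '[{"delta_pos":[0,0,0],"yaw":0},{"delta_pos":[0,0,0],"yaw":0},{"delta_pos":[0,0,0],"yaw":0},{"delta_pos":[0,0,0],"yaw":0},{"delta_pos":[0,0,0],"yaw":0},{"delta_pos":[0,0,-2.0],"yaw":0},{"delta_pos":[0,0,-0.9],"yaw":0},{"delta_pos":[0,0,0],"yaw":0},{"delta_pos":[0,0,0],"yaw":0},{"delta_pos":[0,0,0],"yaw":0}]' -1
python3 - <<'E'
from h import *
s=status.read_state(); p=get_image("wrist"); caps(p,s); print(s["eef_pos"])
c=cloud(p,s); X,Y,Z=c[...,0],c[...,1],c[...,2]; rx,ry=rd(X,Y)
q=(np.hypot(rx,ry-27)<23)&(Z>60)&(Z<100); print(np.histogram(Z[q],bins=range(68,92,2))[0])
E
python3 -m handwheel '[{"delta_pos":[0,0,-0.3],"yaw":0},{"delta_pos":[0,0,0],"yaw":0},{"delta_pos":[0,0,0],"yaw":0}]'
python3 -m handwheel '[{"delta_pos":[0,0,-0.3],"yaw":0},{"delta_pos":[0,0,0],"yaw":0},{"delta_pos":[0,0,0],"yaw":0}]'
```

```text
clock: 23.35
eef_pos: [535.7, 59.2, 117.3]
tool_rot: [3.137, -0.0, 1.722]
force: [-0.2, 0.2, 0.3]
width: 59.8
gripper_force: 0.0
clock: 24.18
eef_pos: [534.4, 59.2, 86.5]
tool_rot: [3.141, -0.0, 1.723]
force: [0.1, -0.9, 0.6]
width: 0.1
gripper_force: 0.0
cap [535.   59.5  21.8  81.6] reader [ 0.2 27.1]
cap [749.9 -25.2  21.7  60.3] reader [199.9 -89. ]
[534.35741692  59.17435797  86.53531115]
[  58  109  120  112  127  169 2427  875    1    0    9]
clock: 24.48
eef_pos: [534.3, 58.9, 83.5]
tool_rot: [3.141, 0.0, 1.723]
force: [0.2, -0.6, -0.0]
width: 0.0
gripper_force: 0.0
clock: 24.73
eef_pos: [534.7, 59.0, 80.5]
tool_rot: [3.141, -0.0, 1.723]
force: [0.7, 0.8, 1.7]
width: 0.1
gripper_force: 0.8
```

```bash
for i in 1; do :; done; python3 -m handwheel '[{"delta_pos":[0,0,-0.3],"yaw":0},{"delta_pos":[0,0,0],"yaw":0},{"delta_pos":[0,0,0],"yaw":0}]'
python3 -m handwheel '[{"delta_pos":[0,0,-0.2],"yaw":0},{"delta_pos":[0,0,0],"yaw":0},{"delta_pos":[0,0,0],"yaw":0}]'
```

```text
clock: 24.98
eef_pos: [534.7, 59.0, 77.5]
tool_rot: [3.141, -0.0, 1.723]
force: [1.6, -0.1, 3.3]
width: 0.3
gripper_force: 1.6
clock: 25.23
eef_pos: [534.8, 59.0, 76.0]
tool_rot: [3.14, 0.0, 1.723]
force: [0.1, -0.5, 7.7]
width: -0.1
gripper_force: 3.9
```

```bash
python3 -m handwheel '[{"delta_pos":[0,0,-0.2],"yaw":0},{"delta_pos":[0,0,0],"yaw":0},{"delta_pos":[0,0,0],"yaw":0}]'
python3 -m handwheel '[{"delta_pos":[0,0,-0.15],"yaw":0},{"delta_pos":[0,0,0],"yaw":0},{"delta_pos":[0,0,0],"yaw":0}]'
```

```text
clock: 25.48
eef_pos: [536.7, 59.4, 75.8]
tool_rot: [3.136, 0.001, 1.723]
force: [-0.9, -1.8, 20.7]
width: -0.2
gripper_force: 10.2
clock: 25.73
eef_pos: [538.2, 59.6, 75.7]
tool_rot: [3.133, 0.001, 1.723]
force: [-1.3, -1.3, 30.7]
width: -0.2
gripper_force: 14.9
```

```bash
python3 -m handwheel '[{"delta_pos":[0,0,3],"yaw":0},{"delta_pos":[0,0,3],"yaw":0},{"delta_pos":[0,0,3],"yaw":0},{"delta_pos":[0,0,3],"yaw":0},{"delta_pos":[0.42,3.3,0],"yaw":0},{"delta_pos":[0.42,3.3,0],"yaw":0},{"delta_pos":[0.42,3.3,0],"yaw":0},{"delta_pos":[0.42,3.3,0],"yaw":0},{"delta_pos":[0.42,3.3,0],"yaw":0},{"delta_pos":[0.42,3.3,0],"yaw":0}]' 0.5
python3 -m handwheel '[{"delta_pos":[0,0,0],"yaw":0},{"delta_pos":[0,0,0],"yaw":0},{"delta_pos":[0,0,0],"yaw":0},{"delta_pos":[0,0,0],"yaw":0}]'
python3 - <<'E'
from h import *
s=status.read_state(); print(s["eef_pos"],s["tool_rot"],s["width"]); p=get_image("wrist"); caps(p,s); print('top'); p=get_image("top"); caps(p);tray(p);print("scene");p=get_image("scene"); caps(p)
E
```

```text
clock: 26.57
eef_pos: [558.9, 258.1, 191.3]
tool_rot: [-3.14, 0.001, 1.723]
force: [-0.0, 0.8, 1.2]
width: 64.1
gripper_force: 0.0
clock: 26.9
eef_pos: [559.4, 255.0, 191.3]
tool_rot: [-3.14, 0.002, 1.721]
force: [-0.5, 0.2, -0.6]
width: 64.2
gripper_force: 0.0
[559.36427959 254.99721227 191.26985213] [-3.14039497e+00  1.69598069e-03  1.72109575e+00] 64.19713286366068
cap [559.  262.2  21.9  62. ] reader [ 54.4 223.8]
cap [610.9 174.8  22.6  82.6] reader [ 92.5 129.7]
cap [709.1 175.4  27.8  59.9] reader [189.7 115.5]
top
cap [551.8 -49.1  21.8  76.1] reader [  0.5 -82.8]
cap [538.4  57.1  21.5  76.8] reader [ 3.1 24.2]
cap [ 436.1 -428.2   28.4   84.9] reader [-171.  -440.2]
rim rx [-27.1  33. ]
knob [474.9  21.8  10.6] reader [-64.9  -1.2]
scene
cap [ 434.9 -425.4   28.    85.6] reader [-171.8 -437.3]
cap [550.7 -48.5  21.7  78.4] reader [ -0.5 -82. ]
cap [537.1  58.4  21.6  77.7] reader [ 2.1 25.7]
cap [552.7 268.   18.2  64.3] reader [ 49.1 230.5]
```

```bash
python3 -m handwheel '[{"delta_pos":[-0.05,0.58,-2.0],"yaw":0},{"delta_pos":[0,0,-3.0],"yaw":0},{"delta_pos":[0,0,-3.0],"yaw":0},{"delta_pos":[0,0,-3.0],"yaw":0},{"delta_pos":[0,0,-3.0],"yaw":0},{"delta_pos":[0,0,-2.8],"yaw":0},{"delta_pos":[0,0,0],"yaw":0},{"delta_pos":[0,0,0],"yaw":0},{"delta_pos":[0,0,0],"yaw":0}]'
python3 -m handwheel '[{"delta_pos":[0,0,0],"yaw":0},{"delta_pos":[0,0,0],"yaw":0},{"delta_pos":[0,0,0],"yaw":0},{"delta_pos":[0,0,0],"yaw":0},{"delta_pos":[0,0,0],"yaw":0},{"delta_pos":[0,0,0],"yaw":0},{"delta_pos":[0,0,0],"yaw":0}]' -1
python3 -m handwheel '[{"delta_pos":[0,0,1.5],"yaw":0},{"delta_pos":[0,0,3.0],"yaw":0},{"delta_pos":[0,0,3.5],"yaw":0},{"delta_pos":[0,0,3],"yaw":0},{"delta_pos":[0,0,0],"yaw":0},{"delta_pos":[0,0,0],"yaw":0},{"delta_pos":[0,0,0],"yaw":0}]'
python3 - <<'E'
from h import *
s=status.read_state(); p=get_image("wrist"); held(p,s,36.7)
E
```

```text
clock: 27.8
eef_pos: [559.9, 263.1, 25.3]
tool_rot: [3.14, -0.001, 1.722]
force: [0.8, 0.1, 0.8]
width: 64.1
gripper_force: 0.0
clock: 28.38
eef_pos: [560.3, 263.4, 26.1]
tool_rot: [3.138, -0.001, 1.723]
force: [-0.2, -0.3, 6.1]
width: 42.8
gripper_force: 60.3
clock: 28.97
eef_pos: [558.7, 262.1, 133.9]
tool_rot: [3.142, 0.001, 1.723]
force: [0.6, -0.4, -1.3]
width: 42.8
gripper_force: 61.1
cap [559.5 260.8  22.1 169.7] reader [ 54.7 222.4] tcp [558.7 262.1 133.9] tcp reader [ 54.1 223.8] w 42.8
```

```bash
python3 -m handwheel '[{"delta_pos":[-1.5,0,1],"yaw":0},{"delta_pos":[-1.5,-2.6,0],"yaw":0},{"delta_pos":[0,-3,0],"yaw":0},{"delta_pos":[0,-3,0],"yaw":0},{"delta_pos":[0,-3,0],"yaw":0},{"delta_pos":[0,-3,0],"yaw":0},{"delta_pos":[0,0,-2],"yaw":0},{"delta_pos":[0,0,-2.5],"yaw":0},{"delta_pos":[0,0,0],"yaw":0},{"delta_pos":[0,0,0],"yaw":0}]'
python3 -m handwheel '[{"delta_pos":[0,0,0],"yaw":0},{"delta_pos":[0,0,0],"yaw":0},{"delta_pos":[0,0,0],"yaw":0}]'
python3 - <<'E'
from h import *
s=status.read_state(); p=get_image("wrist"); held(p,s,35.8); tray(p,s);p=get_image("top");tray(p)
E
```

```text
clock: 29.85
eef_pos: [527.1, 116.4, 97.2]
tool_rot: [-3.137, 0.0, 1.723]
force: [0.0, 0.2, -1.3]
width: 42.3
gripper_force: 61.4
clock: 30.1
eef_pos: [529.5, 117.5, 99.8]
tool_rot: [3.14, -0.0, 1.724]
force: [-0.2, -0.4, -1.4]
width: 42.8
gripper_force: 61.4
cap [530.3 116.2  22.3 135.5] reader [ 4.  83.8] tcp [529.5 117.5  99.8] tcp reader [ 3.5 85.2] w 42.8
rim rx [-26.3  33.4]
knob [472.7  23.4  10.7] reader [-66.9   0.7]
rim rx [-26.   32.8]
```

```bash
python3 -m handwheel '[{"delta_pos":[-0.05,-0.13,-2.0],"yaw":0},{"delta_pos":[0,0,-1.8],"yaw":0},{"delta_pos":[0,0,-1.0],"yaw":0},{"delta_pos":[0,0,0],"yaw":0},{"delta_pos":[0,0,-0.45],"yaw":0},{"delta_pos":[0,0,0],"yaw":0},{"delta_pos":[0,0,0],"yaw":0},{"delta_pos":[0,0,0],"yaw":0}]'
python3 - <<'E'
from h import *
s=status.read_state(); p=get_image("wrist"); held(p,s,35.8)
E
```

```text
clock: 30.87
eef_pos: [528.9, 115.6, 47.0]
tool_rot: [3.14, -0.0, 1.723]
force: [0.7, -0.3, -0.3]
width: 42.9
gripper_force: 61.4
cap [530.  114.4  22.4  82.8] reader [ 3.5 82.1] tcp [528.9 115.6  47. ] tcp reader [ 2.6 83.5] w 42.9
```

```bash
python3 -m handwheel '[{"delta_pos":[0,0,0],"yaw":0},{"delta_pos":[0,0,0],"yaw":0},{"delta_pos":[0,0,0],"yaw":0},{"delta_pos":[0,0,0],"yaw":0},{"delta_pos":[0,0,3.5],"yaw":0},{"delta_pos":[0,0,3.5],"yaw":0},{"delta_pos":[0,0,0],"yaw":0},{"delta_pos":[0,0,0],"yaw":0}]' 0.4
python3 -m handwheel '[{"delta_pos":[0,0,0],"yaw":0},{"delta_pos":[0,0,0],"yaw":0},{"delta_pos":[0,0,0],"yaw":0},{"delta_pos":[0,0,0],"yaw":0},{"delta_pos":[0,0,0],"yaw":0},{"delta_pos":[0,0,-2.0],"yaw":0},{"delta_pos":[0,0,-1.0],"yaw":0},{"delta_pos":[0,0,0],"yaw":0},{"delta_pos":[0,0,0],"yaw":0},{"delta_pos":[0,0,0],"yaw":0}]' -1
python3 -m handwheel '[{"delta_pos":[0,0,-0.3],"yaw":0},{"delta_pos":[0,0,-0.3],"yaw":0},{"delta_pos":[0,0,0],"yaw":0},{"delta_pos":[0,0,0],"yaw":0}]'
python3 -m handwheel '[{"delta_pos":[0,0,-0.3],"yaw":0},{"delta_pos":[0,0,0],"yaw":0},{"delta_pos":[0,0,0],"yaw":0}]'
```

```text
clock: 31.58
eef_pos: [529.9, 115.8, 118.3]
tool_rot: [3.137, -0.0, 1.722]
force: [0.2, 0.1, 0.5]
width: 59.3
gripper_force: 0.0
clock: 32.42
eef_pos: [528.5, 115.7, 86.5]
tool_rot: [3.142, -0.0, 1.723]
force: [0.0, -0.8, 1.0]
width: 0.2
gripper_force: 0.0
clock: 32.75
eef_pos: [528.8, 115.6, 80.6]
tool_rot: [3.141, -0.0, 1.723]
force: [1.1, 0.7, 1.6]
width: 0.0
gripper_force: 0.9
clock: 33.0
eef_pos: [528.9, 115.6, 77.7]
tool_rot: [3.141, -0.0, 1.723]
force: [0.5, 0.6, 3.6]
width: 0.0
gripper_force: 1.8
```

```bash
python3 -m handwheel '[{"delta_pos":[0,0,-0.2],"yaw":0},{"delta_pos":[0,0,0],"yaw":0},{"delta_pos":[0,0,0],"yaw":0}]'
python3 -m handwheel '[{"delta_pos":[0,0,-0.2],"yaw":0},{"delta_pos":[0,0,0],"yaw":0},{"delta_pos":[0,0,0],"yaw":0}]'
python3 -m handwheel '[{"delta_pos":[0,0,-0.1],"yaw":0},{"delta_pos":[0,0,0],"yaw":0},{"delta_pos":[0,0,0],"yaw":0}]'
```

```text
clock: 33.25
eef_pos: [528.9, 115.6, 76.0]
tool_rot: [3.14, -0.0, 1.723]
force: [-0.7, -0.8, 6.5]
width: 0.1
gripper_force: 3.5
clock: 33.5
eef_pos: [530.7, 116.0, 75.8]
tool_rot: [3.136, 0.0, 1.723]
force: [-0.9, -0.4, 20.7]
width: -0.2
gripper_force: 9.8
clock: 33.75
eef_pos: [531.5, 116.1, 75.7]
tool_rot: [3.134, 0.0, 1.723]
force: [-1.6, -2.1, 24.8]
width: -0.1
gripper_force: 13.0
```

```bash
python3 -m handwheel '[{"delta_pos":[0,0,3],"yaw":0},{"delta_pos":[0,0,3.5],"yaw":0},{"delta_pos":[0,0,3.5],"yaw":0},{"delta_pos":[-1.8,-3.1,0],"yaw":0},{"delta_pos":[-1.8,-3.1,0],"yaw":0},{"delta_pos":[-1.8,-3.1,0],"yaw":0},{"delta_pos":[0,0,0],"yaw":0},{"delta_pos":[0,0,0],"yaw":0},{"delta_pos":[0,0,0],"yaw":0}]' 1
python3 - <<'E'
from h import *
s=status.read_state(); print(s["eef_pos"],s["tool_rot"],s["width"]); p=get_image("wrist"); caps(p,s);tray(p,s); print('top'); p=get_image("top"); caps(p);tray(p);save(p,"top2.png");print("scene");p=get_image("scene"); caps(p); save(p,"scene2.png")
cv2.imwrite("pics/sc2.png",cv2.resize(p["color"][100:400,130:480,::-1],(700,600)))
E
```

```text
clock: 34.5
eef_pos: [474.7, 22.6, 172.4]
tool_rot: [3.141, -0.0, 1.722]
force: [0.3, 1.7, 1.1]
width: 85.4
gripper_force: 0.0
[474.70808252  22.60848504 172.37730104] [ 3.14101698e+00 -4.97862460e-04  1.72220008e+00] 85.40819068738529
cap [532.1 114.5  22.1  76.2] reader [ 5.6 81.9]
cap [541.   59.5  21.8  76.2] reader [ 6.1 26.1]
cap [554.3 -47.8  22.6  76. ] reader [  3.1 -81.9]
rim rx [-24.1  35.7]
knob [477.9  24.   11. ] reader [-61.6   0.6]
top
cap [529.  116.9  20.2  76. ] reader [ 2.8 84.7]
cap [ 435.3 -427.7   28.2   84.7] reader [-171.7 -439.5]
rim rx [-24.3  35.2]
scene
cap [ 436.8 -425.5   28.6   85.4] reader [-169.9 -437.7]
cap [555.1 -47.6  22.4  77.9] reader [  3.9 -81.8]
cap [540.4  59.   22.   77.9] reader [ 5.4 25.8]
cap [531.2 114.5  23.1  78.1] reader [ 4.7 82. ]
```

View pics/sc2.png

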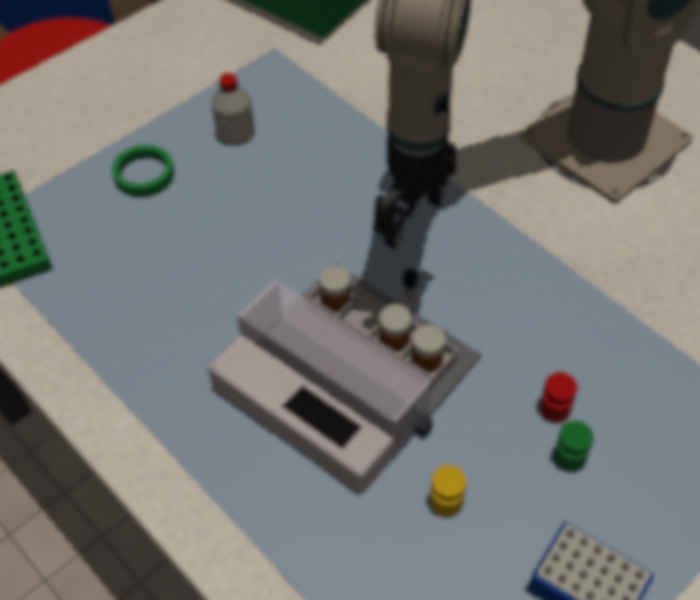

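```bash
python3 -m handwheel '[{"delta_pos":[0.3,0.1,-3],"yaw":0},{"delta_pos":[0,0,-3.5],"yaw":0},{"delta_pos":[0,0,-3.5],"yaw":0},{"delta_pos":[0,0,-1.5],"yaw":0},{"delta_pos":[0,0,0],"yaw":0},{"delta_pos":[0,0,0],"yaw":0},{"delta_pos":[0,0,0],"yaw":0}]' 1
python3 -m handwheel '[{"delta_pos":[0,0,0],"yaw":0},{"delta_pos":[0,0,0],"yaw":0},{"delta_pos":[0,0,0],"yaw":0},{"delta_pos":[0,0,0],"yaw":0},{"delta_pos":[0,0,0],"yaw":0},{"delta_pos":[0,0,0],"yaw":0},{"delta_pos":[0,0,0],"yaw":0}]' -1
python3 -m handwheel '[{"delta_pos":[-0.4,-0.06,0],"yaw":0},{"delta_pos":[-0.4,-0.06,0],"yaw":0},{"delta_pos":[-0.3,-0.04,0],"yaw":0},{"delta_pos":[0,0,0],"yaw":0},{"delta_pos":[0,0,0],"yaw":0},{"delta_pos":[0,0,0],"yaw":0}]'
```

```text
clock: 35.23
eef_pos: [478.4, 24.4, 58.1]
tool_rot: [3.14, -0.0, 1.724]
force: [0.5, -0.7, 1.1]
width: 85.4
gripper_force: 0.0
clock: 35.82
eef_pos: [477.6, 23.3, 57.9]
tool_rot: [3.141, 0.0, 1.722]
force: [-0.9, -0.6, 6.5]
width: 19.8
gripper_force: 58.4
clock: 36.32
eef_pos: [470.9, 22.3, 58.0]
tool_rot: [3.133, -0.001, 1.722]
force: [9.8, -1.0, -2.2]
width: 20.2
gripper_force: 59.7
```

```bash
python3 -m handwheel '[{"delta_pos":[0.4,0.06,0],"yaw":0},{"delta_pos":[0,0,0],"yaw":0},{"delta_pos":[0,0,0],"yaw":0},{"delta_pos":[0,0,0],"yaw":0},{"delta_pos":[0,0,0],"yaw":0},{"delta_pos":[0,0,3.5],"yaw":0},{"delta_pos":[0,0,3.5],"yaw":0},{"delta_pos":[0,0,0],"yaw":0},{"delta_pos":[0,0,0],"yaw":0}]' 0.3
python3 -m handwheel '[{"delta_pos":[-1.9,-0.29,0],"yaw":0},{"delta_pos":[-1.9,-0.29,0],"yaw":0},{"delta_pos":[0,0,0],"yaw":0},{"delta_pos":[0,0,0],"yaw":0},{"delta_pos":[0,0,0],"yaw":0},{"delta_pos":[0,0,0],"yaw":0},{"delta_pos":[0,0,0],"yaw":0}]' -1
python3 - <<'E'
from h import *
s=status.read_state(); print(s["eef_pos"],rd(*s["eef_pos"][:2]),s["width"]); p=get_image("wrist"); caps(p,s);tray(p,s); p=get_image("top"); print("top"); caps(p); tray(p)
E
```

```text
clock: 37.07
eef_pos: [471.2, 22.4, 128.7]
tool_rot: [3.138, 0.0, 1.722]
force: [0.4, -0.1, -0.5]
width: 55.5
gripper_force: 0.0
clock: 37.65
eef_pos: [433.0, 16.9, 127.1]
tool_rot: [3.141, -0.0, 1.723]
force: [0.7, -0.1, 0.3]
width: 0.2
gripper_force: 0.0
[433.01816091  16.87657068 127.06034135] (np.float64(-107.05729332980432), np.float64(0.28409245074955436)) 0.21968094826559706
cap [525.9 113.4  22.4  76.2] reader [-0.7 81.7]
cap [534.6  58.7  22.5  76.2] reader [-0.3 26.3]
cap [551.7 -38.9  19.5  76. ] reader [  1.9 -72.7]
rim rx [-30.3  29.5]
knob [471.3  22.8  10.9] reader [-68.3   0.4]
top
cap [548.5 -49.8  21.6  76.1] reader [ -2.9 -83. ]
cap [536.1  58.3  21.2  76.5] reader [ 1.1 25.7]
cap [525.3 111.7  21.4  76.4] reader [-1.6 80.1]
cap [ 436.2 -427.6   28.4   85.1] reader [-170.8 -439.6]
rim rx [-30.2  29.3]
```

Carriage is at its stop, all caps at 76 mm (home). Lower in front of the knob and push.

```bash
python3 -m handwheel '[{"delta_pos":[0,0,-3],"yaw":0},{"delta_pos":[0,0,-3],"yaw":0},{"delta_pos":[0,0,0],"yaw":0},{"delta_pos":[0,0,0],"yaw":0},{"delta_pos":[0,0,0],"yaw":0}]'
python3 -m handwheel '[{"delta_pos":[0.5,0.075,0],"yaw":0},{"delta_pos":[0.5,0.075,0],"yaw":0},{"delta_pos":[0.5,0.075,0],"yaw":0},{"delta_pos":[0.8,0.12,0],"yaw":0},{"delta_pos":[0.8,0.12,0],"yaw":0},{"delta_pos":[0.8,0.12,0],"yaw":0},{"delta_pos":[0.8,0.12,0],"yaw":0},{"delta_pos":[0.8,0.12,0],"yaw":0},{"delta_pos":[0.8,0.12,0],"yaw":0}]'
python3 -m handwheel '[{"delta_pos":[0.8,0.12,0],"yaw":0},{"delta_pos":[0.8,0.12,0],"yaw":0},{"delta_pos":[0,0,0],"yaw":0},{"delta_pos":[0,0,0],"yaw":0}]'
python3 - <<'E'
from h import *
s=status.read_state(); print(rd(*s["eef_pos"][:2])); p=get_image("top"); caps(p); tray(p); p=get_image("wrist");tray(p,s)
E
```

```text
clock: 38.17
eef_pos: [432.8, 17.0, 68.0]
tool_rot: [3.141, -0.0, 1.723]
force: [0.1, -0.3, 0.7]
width: -0.1
gripper_force: 0.0
clock: 38.92
eef_pos: [496.2, 26.1, 67.3]
tool_rot: [-3.141, 0.0, 1.723]
force: [-2.0, -0.3, 2.6]
width: -0.3
gripper_force: 1.3
clock: 39.25
eef_pos: [512.8, 29.0, 67.3]
tool_rot: [3.139, -0.001, 1.723]
force: [-0.2, 0.0, -0.8]
width: 0.3
gripper_force: 0.0
(np.float64(-26.3556615102116), np.float64(0.30135161755766715))
cap [ 436.  -428.5   27.8   85.8] reader [-171.1 -440.5]
rim rx [38.9 64. ]
rim rx [39.8 63.4]
knob [503.1  37.4   5.2] reader [-34.7  10.1]
```

```bash
python3 -m handwheel '[{"delta_pos":[0.6,0.09,0],"yaw":0},{"delta_pos":[0.6,0.09,0],"yaw":0},{"delta_pos":[0.4,0.06,0],"yaw":0},{"delta_pos":[0.3,0.045,0],"yaw":0},{"delta_pos":[0.3,0.045,0],"yaw":0},{"delta_pos":[0.3,0.045,0],"yaw":0},{"delta_pos":[0,0,0],"yaw":0},{"delta_pos":[0,0,0],"yaw":0}]'
python3 -m handwheel '[{"delta_pos":[0.3,0.045,0],"yaw":0},{"delta_pos":[0.2,0.03,0],"yaw":0},{"delta_pos":[0,0,0],"yaw":0}]'
```

```text
clock: 40.02
eef_pos: [533.7, 31.7, 66.9]
tool_rot: [-3.136, 0.001, 1.723]
force: [-6.2, -0.6, 2.6]
width: 0.1
gripper_force: 3.4
clock: 40.27
eef_pos: [541.2, 33.0, 67.2]
tool_rot: [-3.141, -0.0, 1.723]
force: [-1.1, 0.4, -0.5]
width: -0.1
gripper_force: 0.7
```

```bash
python3 -m handwheel '[{"delta_pos":[0.2,0.03,0],"yaw":0},{"delta_pos":[0.2,0.03,0],"yaw":0},{"delta_pos":[0,0,0],"yaw":0},{"delta_pos":[0,0,0],"yaw":0}]'
python3 -m handwheel '[{"delta_pos":[0.2,0.03,0],"yaw":0},{"delta_pos":[0.2,0.03,0],"yaw":0},{"delta_pos":[0,0,0],"yaw":0},{"delta_pos":[0,0,0],"yaw":0}]'
```

```text
clock: 40.6
eef_pos: [545.7, 33.6, 67.2]
tool_rot: [3.141, -0.0, 1.723]
force: [-1.8, -0.1, -1.7]
width: -0.3
gripper_force: 0.8
clock: 40.93
eef_pos: [546.0, 33.6, 67.0]
tool_rot: [-3.135, 0.001, 1.723]
force: [-8.2, -0.5, 5.4]
width: -0.4
gripper_force: 4.6
```

At the end stop. Back away and check.

```bash
python3 -m handwheel '[{"delta_pos":[-1,-0.15,0],"yaw":0},{"delta_pos":[-2,-0.3,0],"yaw":0},{"delta_pos":[-2.5,-0.4,0],"yaw":0},{"delta_pos":[-2.5,-0.4,2],"yaw":0},{"delta_pos":[-2.5,-0.4,3.5],"yaw":0},{"delta_pos":[0,0,3.5],"yaw":0},{"delta_pos":[0,0,3],"yaw":0},{"delta_pos":[0,0,0],"yaw":0},{"delta_pos":[0,0,0],"yaw":0},{"delta_pos":[0,0,0],"yaw":0}]'
python3 - <<'E'
from h import *
s=status.read_state(); O[:]=[538.9,32.7]
def kn(p,s=None):
    c=cloud(p,s); X,Y,Z=c[...,0],c[...,1],c[...,2]; rx,ry=rd(X,Y)
    q=(Z>78)&(Z<85)&(rx>0)&(rx<55)&(abs(ry)<25)
    (x,y),r=cv2.minEnclosingCircle(np.stack([X[q],Y[q]],1).astype(np.float32)); print("knob",r,rd(x,y))
p=get_image("wrist"); kn(p,s); save(p,"w12.png"); p=get_image("top"); kn(p); save(p,"top3.png")
p=get_image("scene"); cv2.imwrite("pics/sc3.png",cv2.resize(p["color"][150:400,230:480,::-1],(600,600)))
E
```

```text
clock: 41.77
eef_pos: [446.1, 17.7, 186.3]
tool_rot: [3.14, 0.0, 1.722]
force: [-0.8, 0.6, -0.1]
width: -0.2
gripper_force: 0.0
knob 10.981596946716309 (np.float64(31.38388196720873), np.float64(0.16196946999823592))
knob 0.0 (np.float64(-537.6868925766536), np.float64(48.73710651302744))
```

View pics/sc3.png

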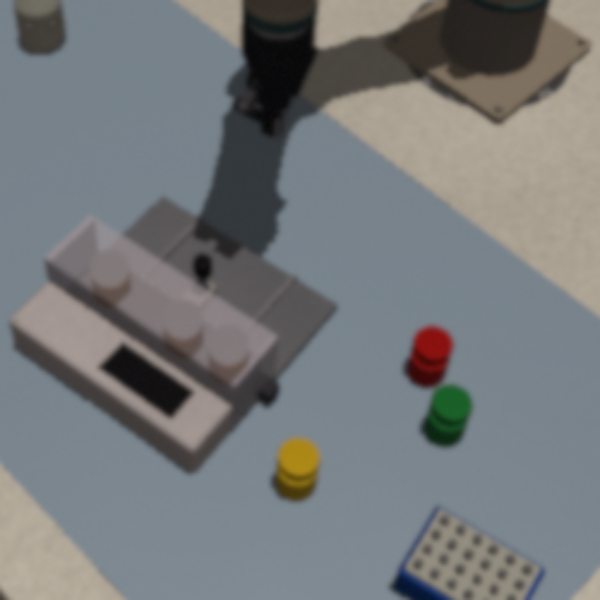

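View pics/w12.png

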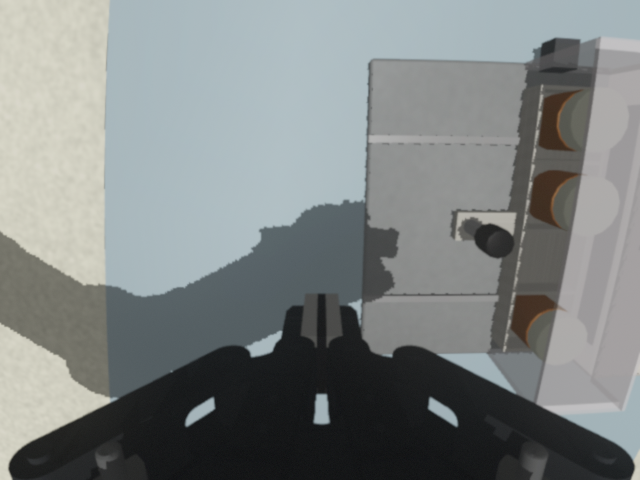

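```bash
python3 -c "
from cell import ctrl
print(ctrl.finish_job())"
```

```text
the job is handed in; nothing more can be done
None
```

The job is handed in: the three jars on the bench (no fourth was found) stand upright in pockets 1, 3 and 4, all caps are pressed home, and the carriage is pushed in past its detent to about 99 mm and released. While I pressed caps it crept in 3 to 13 mm, so I drew it back to its stop and checked the caps there before pushing in.

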